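Click a test cartridge into its dock

ROBOT

A 6-joint arm with a two-finger parallel gripper is mounted at the origin on a cart in front of the work surface, level with it; the furniture and walls round the work are solid. World frame = base frame: x ahead of the robot, y to its left, z up, the work surface at z = 0. Lengths are in mm, angles in rad, forces in N, time in s.
With the tool pointing down it reaches from about 300 to 775 mm from the base axis. Payload 14.6 kg.
Tool frame: the origin (TCP) lies on the mounting face of the last link; the fingertips stand 199 mm ahead of it and the grasp point (between the pads) lies 180 mm ahead of it; z points along the fingers, y is the direction in which the jaws open and shut (so a half turn about z gives the same grasp; the last joint's range is limited). The gripper opens to 94 mm and grips with 3 to 60 N. Pads are 16 mm wide; open, the fingers measure 119 mm over their backs; the gripper's body (75 mm by 177 mm) begins 78 mm behind the grasp point.
Start: joints at [1.136, 0.3, 1.521, -0, 1.321, -0.067], TCP at [197.757, 513.208, 404.646] pointing down, gripper open.
Joint ranges: [-3.03, 3.03], [-0.79, 2.21], [0.23, 2.52], [-1.04, 4.18], [0, 3.07], [-2.55, 2.55]. Speed limits (rad/s): [2.22, 2.22, 2.57, 3.14, 3.14, 3.14].

INTERFACE

Orientations are given as a unit quaternion [x, y, z, w].
In Python, from plant import robot gives the robot as it stands.
- The arm moves only by the tool apply_moves, never from a script. Its argument "commands" is a list of rows, each a list of 2 entries, a list of its own where there are three numbers: the shift along the world's x, y, z in cm, then the turn, a rotation vector about the world's x, y, z in rad. A call has 1 to 5 rows; each row shifts and turns the commanded pose from where the row before left it; what a row does not reach is not made up. A row lasts 1/8 s, in which the tool goes at most 62.5 mm and 10.7 degrees, less where a joint would pass 70% of its speed; a pose out of reach is approached as far as the arm can. A call with a gripper value outside its range is refused whole. "gripper" is the finger opening in cm, from 0 to 9.4, set as the call begins (left out, the last holds). The fingers move at their own pace and stop on an object; "newtons" is the grip in N (left out, the last holds). Time passes only in rows, so rows that do not move let the fingers close. It gives the time, the measured TCP pose, the force and the opening at its end, in the units of the state.
- robot.get_state(): the state, without advancing time (a new reading comes with each control period).
- robot.grab_frame(name): name is "scene" or "top"; returns a dict with "image" (384x512x3 uint8, blue, green, red), "intrinsics" (3x3 intrinsics, pixels), "dist_coeffs" ([k1, k2, p1, p2, k3] as OpenCV has them; the pictures are not rectified), "xyz" and "attitude" of the camera in the world. Camera axes: x right, y up, looking along -z (the intrinsics and any distortion apply to the point x, -y, -z); pixel columns grow to the right and rows downward; lengths in mm; the calibration is good to about 2 mm. A picture is of the moment at which its call begins. There is no depth.
- robot.job_done(): hands the job in, once; it reports no verdict.
The state is a dict: "time": time; "joints": joint angles; "qd": joint speeds; "joint_torque": joint torques, N m; "ee_pos": TCP position; "orientation": TCP orientation; "contact_force": force on the tool from outside, world axes, zero at the start; "moment": the same for the moment, N m; "grip_width": opening from 0.0 (shut) to 1.0 (fully open).
Only numpy, scipy, OpenCV 4.12 (cv2) and the standard library are available. Lean on these libraries where they do the work, as an engineer would, in place of code of your own. Each camera call takes 0.05 s, during which the arm holds its last target. There are 200 camera calls.

TASK

Slide the longer of the two test cartridges, rounded nose first and flat on the bench, into the dock from its flared mouth until it is fully home and the spring catch has snapped back behind its tail, then let go. Leave the shorter cartridge where it is.

Things in the scene. Friction and masses are not known exactly. Their poses are not given: they have to be found in the camera images.
- long_cartridge_centre (a point): Long test cartridge, the one to load: loose, 0.25 kg, aluminium plate 100 (x) x 64 (y) x 16 mm lying flat; across its middle stands a black grip rib, 14 mm thick (x), 44 mm wide (y), from the plate's top to 50 mm above its underside: pinch its 14 mm from above. +x end: nose, -x end: square tail. Point: centre, 25 mm above the underside; z up.
- long_cartridge_nose (a point): Middle of the long cartridge's nose face, 50 mm ahead (+x) of its centre and 8 mm above its underside; same axes. The nose has both corners rounded to 12 mm radius and a row of small brass contacts on top.
- short_cartridge_centre (a point): Bystander: a second loose cartridge with the same width, thickness and grip rib but only 66 mm long. Point: its centre, 25 mm above its underside; axes as the long one. Which of the two lies nearer the robot varies.
- dock: Grey dock fixed to the bench, no floor (cartridge slides on the bench). Origin: on the bench under the centre of a seated long cartridge; x = insertion direction, y left, z up. Guide faces at y = +-34 mm up to x = 66 mm, from x = -80 (left), -50 (right). Lips over the plate reach in to |y| = 29 mm, 20 to 25 mm high: no dropping in from above. End stop 14 mm high, face at x = 53.5.
- dock_mouth (a point): Middle of the dock's mouth on the bench, 122 mm behind (-x of) the dock's origin, same axes. The mouth's walls, 25 mm high, flare from the 68 mm wide channel at dock x = -80 mm out to 110 mm wide here. The catch housing stands to the right: dock x = -90 to -45, y = -50 to -82 mm, 25 mm high, its pull knob out to y = -100 mm.
- catch (a joint): Spring catch: steel bolt, 3 to 15 mm over the bench, bevelled to the mouth. Value in m: 0 = sprung out, tip at dock y = -25 mm; up to 0.012 as pushed aside (to -y). Spring 2 N at 0, 4 N at 8 mm; passing takes 5 to 15 N along x. Its square back is at dock x = -53 mm: it snaps back behind the tail once the cartridge's centre is past x = -3 mm; then 6.5 mm of play to the stop.

How it is judged (in metres and radians):
On the way:
1. the long cartridge, sliding in along the channel, pushes the spring catch aside (value of joint catch above 0.004 m and x of long_cartridge_centre in the frame of dock between -0.12 and 0 m and z of long_cartridge_centre in the frame of dock below 0.033 m), for 0.1 s.
At the end, for the whole second after the job is handed in: The long cartridge lies flat in the dock, nose at the end stop: its centre is within -6 to +8 mm along and 8 mm across of the dock's origin, aligned with the dock within 0.15 rad, and the catch is back out (joint under 2.5 mm) behind its tail (x of long_cartridge_centre in the frame of dock between -0.006 and 0.008 m and y of long_cartridge_centre in the frame of dock between -0.008 and 0.008 m and z of long_cartridge_centre in the frame of dock below 0.032 m and x of long_cartridge_nose in the frame of dock above 0.04 m and angle between long_cartridge_centre's own z axis and vertical below 0.15 rad and angle between the x axis of long_cartridge_centre and the x axis of dock, either way round below 0.15 rad and value of joint catch below 0.0025 m); the robot touches nothing.
It fails at once if the shorter cartridge is moved by more than 30 mm (distance of short_cartridge_centre from where it was at the start of the episode above 0.03 m).
It also fails if it takes over 38 s, if anything falls off the work surface, if the arm or the gripper's body presses on something with over 40 N, if the wrist force passes 120 N, or if a joint passes its speed limit or range.

## Working session

There is one attempt and no reset: what is moved stays moved. The work goes in short steps, Python scripts to look and compute and a tool call to move; the robot and the scene stay as the last step left them, time stands still between calls to the robot, and variables do not carry over. Pictures are saved under pics/ and viewed, about 8 in all and at most 12, crops included, and the job is handed in when it is done.

Besides the shell and the picture viewer there is one more tool, called after "Emit:" as name([rows], argument=value, ...), one row to a line, values as JSON. apply_moves: Moves the arm, as the interface text tells. Its arguments: {"type":"object","properties":{"commands":{"type":"array"},"gripper":{"type":"number"},"newtons":{"type":"number"}},"required":["commands"]}

```bash
mkdir -p pics; ls
cat > h.py <<'E'
import numpy as np, cv2
from scipy.spatial.transform import Rotation as R
from plant import robot
def grab(n,fn=None):
    f=robot.grab_frame(n)
    if fn: cv2.imwrite('pics/'+fn,f['image'])
    return f
def ray(f,px):
    u=cv2.undistortPoints(np.array(px,float).reshape(-1,1,2),np.array(f['intrinsics'],float),np.array(f['dist_coeffs'],float)).reshape(-1,2)
    d=np.c_[u[:,0],-u[:,1],-np.ones(len(u))]
    a=np.array(f['attitude'],float)
    Rm=R.from_quat(a).as_matrix() if a.size==4 else a.reshape(3,3)
    return np.array(f['xyz'],float), d@Rm.T
def onz(f,px,z):
    o,d=ray(f,px); t=(z-o[2])/d[:,2]; return o+d*t[:,None]
E
python3 - <<'E'
from h import *
for n in('top','scene'):
    f=grab(n,n+'1.png'); print(n,f['xyz'],f['attitude'],f['intrinsics'],f['dist_coeffs'])
print(robot.get_state())
a=cv2.imread('pics/top1.png')
cv2.imwrite('pics/top1b.png',cv2.resize(a,(800,600),interpolation=cv2.INTER_CUBIC))
E
```

```text
pics
top [405.56601228 -57.71714918 931.24196539] [ 0.0419575  -0.0507404  -0.70547207  0.70567283] [[457.00674981   0.         252.85907643]
 [  0.         457.00674981 188.84157361]
 [  0.           0.           1.        ]] [-0.03139271  0.          0.          0.          0.        ]
scene [-134.74171494 -624.50642349  496.9330811 ] [ 0.4727292  -0.22959573 -0.36217417  0.76983295] [[492.87823571   0.         262.63094392]
 [  0.         492.87823571 188.10451293]
 [  0.           0.           1.        ]] [-0.17969486  0.          0.          0.          0.        ]
{'time': 0.1, 'joints': array([ 1.13641546e+00,  3.00402730e-01,  1.52150014e+00,  1.98435202e-05,
        1.32068874e+00, -6.66060687e-02]), 'qd': array([-0.0018354 , -0.00133391, -0.00149326, -0.00154862,  0.00215209,
        0.00095399]), 'joint_torque': array([-6.76670334e-04, -5.32643402e+01, -3.53287017e+01,  7.08648423e-02,
        2.34409561e-02, -4.25593828e-05]), 'ee_pos': array([197.74041568, 513.19562923, 404.15796822]), 'orientation': array([ 1.82855202e-01,  9.83139728e-01, -4.81507523e-04, -1.33123661e-04]), 'contact_force': array([-0.1040952 , -0.26455103,  0.84431062]), 'moment': array([ 0.0133361 ,  0.04684466, -0.02296435]), 'grip_width': 1.0012874025943546}
```

View pics/top1b.png

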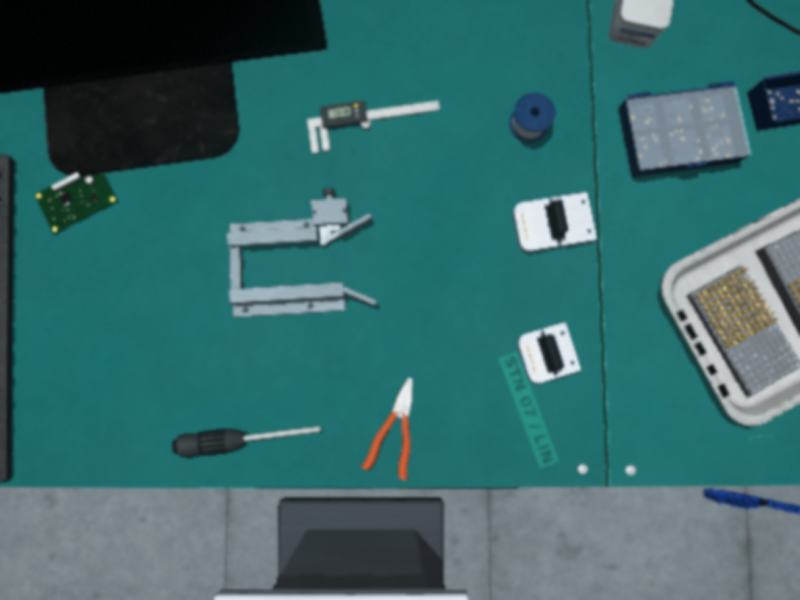

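View pics/scene1.png

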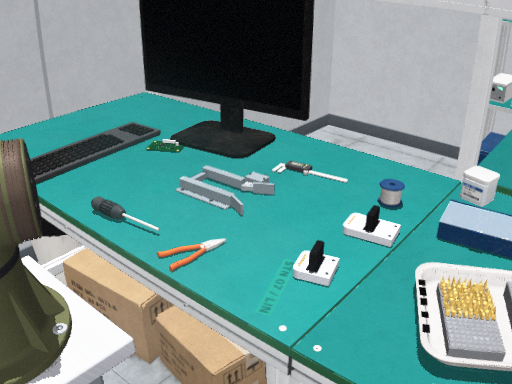

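Run:
```python
from h import *
f=grab('top'); im=f['image']
c=im[110:220,135:255]; cv2.imwrite('pics/dock.png',cv2.resize(c,None,fx=6.5,fy=5.45,interpolation=cv2.INTER_CUBIC) if 0 else cv2.resize(c,(780,715)) [:600])
cv2.imwrite('pics/dock.png',cv2.resize(im[115:207,138:258],(780,598),interpolation=cv2.INTER_CUBIC))
hsv=cv2.cvtColor(im,cv2.COLOR_BGR2HSV)
m=((hsv[...,1]<60)&(hsv[...,2]>150)).astype(np.uint8)
m[:,:325]=0;m[:115]=0;m[:,385:]=0;m[255:]=0
m=cv2.morphologyEx(m,cv2.MORPH_CLOSE,np.ones((9,9)))
for k in cv2.findContours(m,0,1)[0]:
    if cv2.contourArea(k)<300: continue
    b=cv2.boxPoints(cv2.minAreaRect(k)); w=onz(f,b,15)
    print('box',b.round(1).tolist(),w[:,:2].round(1).tolist(),w.mean(0).round(1), 'sides',np.linalg.norm(w[1]-w[0]),np.linalg.norm(w[2]-w[1]))
    x,y,ww,hh=cv2.boundingRect(k)
    bl=np.zeros_like(m); bl[y:y+hh,x:x+ww]=hsv[y:y+hh,x:x+ww,2]<75
    bl&=cv2.drawContours(np.zeros_like(m),[k],-1,1,-1)
    kk=max(cv2.findContours(bl,0,1)[0],key=cv2.contourArea)
    b=cv2.boxPoints(cv2.minAreaRect(kk)); w=onz(f,b,50)
    print(' rib',b.round(1).tolist(),w[:,:2].round(1).tolist(),w.mean(0).round(1))
g=((hsv[...,1]<70)&(hsv[...,2]>100)).astype(np.uint8)
g[:,:140]=0;g[:118]=0;g[:,250:]=0;g[206:]=0
k=max(cv2.findContours(g,0,1)[0],key=cv2.contourArea)
print('dock',g.sum())
# inner edges per column
for ccol in range(158,216,8):
    col=g[:,ccol]; r=np.where(col)[0]; d=np.diff(r); j=d.argmax(); a,b=r[j]+.5,r[j+1]-.5
    print(ccol,a,b,r[0],r[-1],onz(f,[[ccol,a],[ccol,b]],25)[:,:2].round(1).tolist())
```

```text
box [[329.8999938964844, 215.10000610351562], [361.8999938964844, 205.3000030517578], [371.5, 236.6999969482422], [339.5, 246.5]] [[473.3, -224.2], [493.2, -289.6], [429.9, -307.2], [410.5, -242.2]] [ 451.7 -265.8   15. ] sides 68.34976914775199 65.66558949284747
 rib [[344.0, 216.0], [352.70001220703125, 213.10000610351562], [360.1000061035156, 235.3000030517578], [351.3999938964844, 238.1999969482422]] [[469.0, -245.3], [474.6, -262.4], [431.7, -275.5], [426.2, -258.5]] [ 450.4 -260.4   50. ]
box [[327.70001220703125, 130.1999969482422], [376.70001220703125, 122.0999984741211], [381.79998779296875, 152.6999969482422], [332.79998779296875, 160.89999389648438]] [[648.7, -223.7], [666.6, -326.3], [601.7, -334.4], [584.4, -232.7]] [ 625.4 -279.3   15. ] sides 104.06103727142856 65.35806610511503
 rib [[349.20001220703125, 130.0], [358.6000061035156, 128.10000610351562], [363.3999938964844, 151.89999389648438], [354.0, 153.8000030517578]] [[640.1, -260.3], [644.1, -279.3], [595.7, -287.2], [591.8, -268.3]] [ 617.9 -273.8   50. ]
dock 2789
158 156.5 184.5 143 201 [[590.7, 122.3], [533.7, 120.7]]
166 155.5 183.5 142 201 [[592.8, 106.2], [535.7, 104.8]]
174 155.5 183.5 142 200 [[592.8, 90.1], [535.8, 88.8]]
182 154.5 182.5 141 200 [[594.9, 74.0], [537.8, 72.8]]
190 154.5 182.5 141 199 [[594.9, 57.8], [537.8, 56.8]]
198 153.5 181.5 140 199 [[597.0, 41.7], [539.9, 40.8]]
206 156.5 181.5 128 199 [[590.9, 25.5], [539.9, 24.8]]
214 152.5 180.5 127 198 [[599.1, 9.4], [541.9, 8.8]]
```

View pics/dock.png

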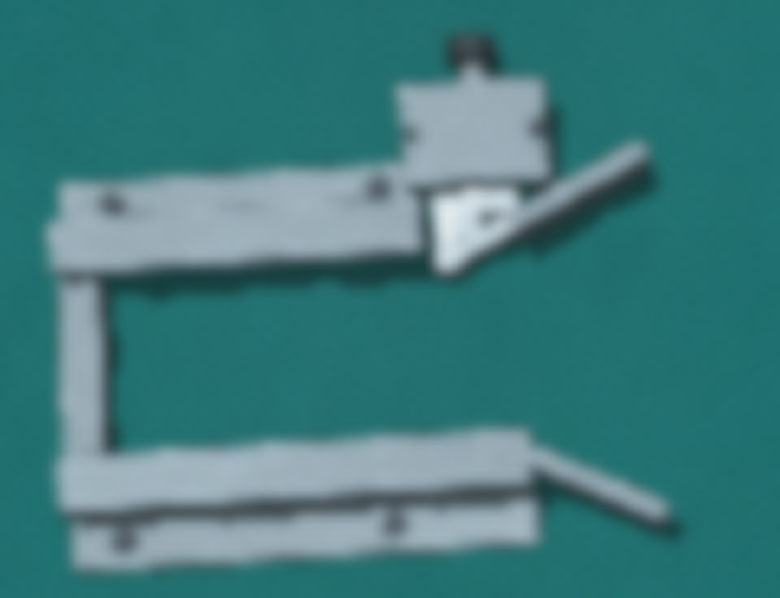

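The dock's mouth faces world −y, with the catch on the +x side. The long cartridge is at (555,222) in the 800×600 top view, nose to the left. I'll take one more measurement, in the scene view, and then move.

Run:
```python
from h import *
t=grab('top')
P=lambda pts,z:onz(t,[[138+x/6.5,115+y/6.5] for x,y in pts],z)[:,:2].round(1).tolist()
print('stop face z14',P([(107,310),(107,440)],14),'left rail end',P([(535,435)],25),'right rail end',P([(420,250)],25),'tips L,R',P([(672,515),(648,150)],25),'bolt back',P([(433,230)],15))
a=cv2.imread('pics/scene1.png')
cv2.imwrite('pics/sc_cart.png',cv2.resize(a[195:255,335:415],(800,600),interpolation=cv2.INTER_CUBIC))
cv2.imwrite('pics/top_cart.png',cv2.resize(cv2.imread('pics/top1.png')[115:169,320:392],(800,600),interpolation=cv2.INTER_CUBIC))
```

```text
stop face z14 [[580.1, 131.3], [538.9, 130.2]] left rail end [[539.1, -3.8]] right rail end [[597.1, 32.4]] tips L,R [[514.3, -46.1], [629.1, -38.3]] bolt back [[605.6, 29.4]]
```

View pics/sc_cart.png

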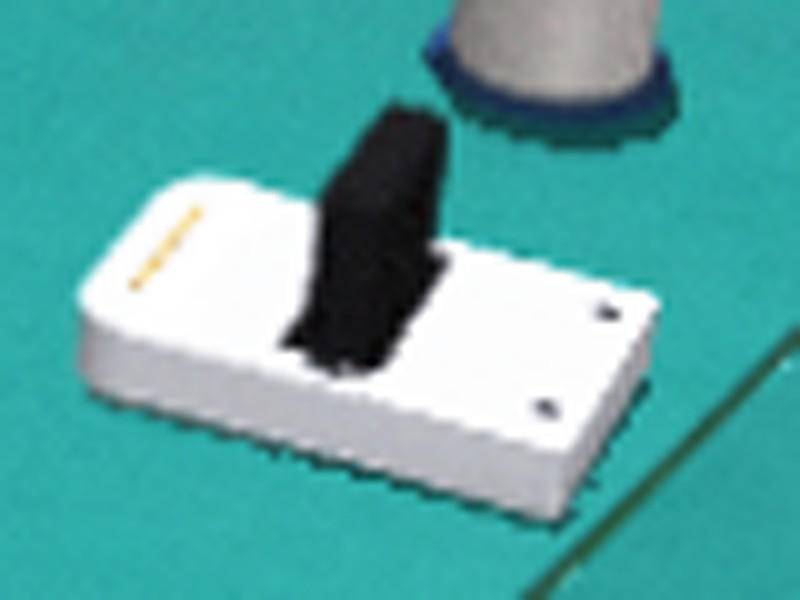

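View pics/top_cart.png

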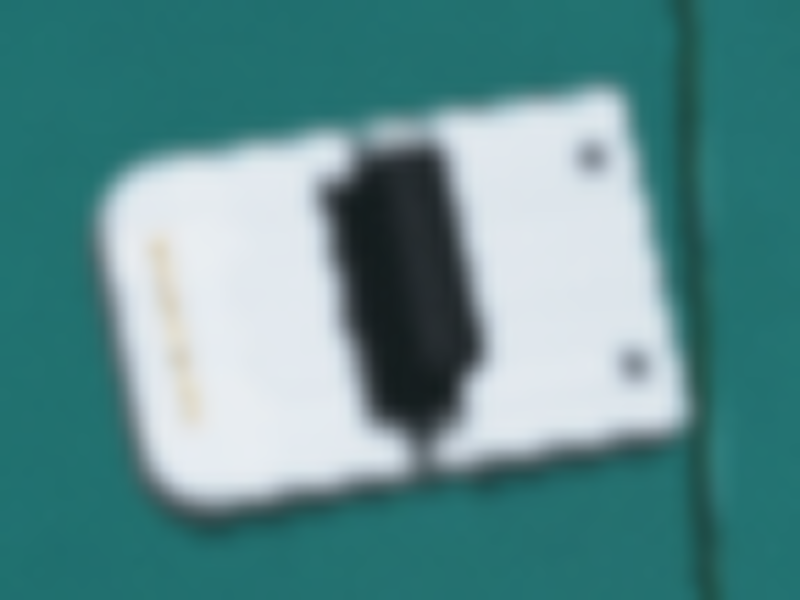

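Emit:
apply_moves([
  [[2.8,-5.3,0],[0,0,-0.18]],
  [[2.8,-5.3,0],[0,0,-0.18]],
  [[2.8,-5.3,0],[0,0,-0.18]],
  [[2.8,-5.3,0],[0,0,-0.18]],
  [[2.8,-5.3,0],[0,0,-0.18]],
])

```text
time: 0.82
ee_pos: [338.2, 246.4, 404.7]
orientation: [0.595, 0.804, 0.0, 0.0]
contact_force: [0.0, 0.7, -0.8]
grip_width: 1.0
```

Emit:
apply_moves([
  [[2.8,-5.3,0],[0,0,-0.18]],
  [[2.8,-5.3,0],[0,0,-0.18]],
  [[2.8,-5.3,0],[0,0,-0.18]],
  [[2.8,-5.3,0],[0,0,-0.18]],
  [[2.8,-5.3,0],[0,0,-0.18]],
])

```text
time: 1.45
ee_pos: [478.3, -18.8, 404.7]
orientation: [0.885, 0.465, 0.0, 0.0]
contact_force: [0.7, 1.1, 0.0]
grip_width: 1.001
```

Run:
```python
from h import *
t=grab('top'); s=grab('scene')
T=lambda pts:[[320+(x+.5)*.09-.5,115+(y+.5)*.09-.5] for x,y in pts]
S=lambda pts:[[335+(x+.5)*.1-.5,195+(y+.5)*.1-.5] for x,y in pts]
print('top tail R,L corner z16',onz(t,T([(625,90),(690,432)]),16)[:,:2].round(1).tolist())
print('top rib top edge tail side z50',onz(t,T([(440,145),(483,360)]),50)[:,:2].round(1).tolist())
print('scene tail R,L z16',onz(s,S([(658,300),(572,455)]),16)[:,:2].round(1).tolist(),'bot',onz(s,S([(555,522)]),0)[:,:2].round(1))
print('scene rib top R-tail, L-tail, L-nose, R-nose',onz(s,S([(447,118),(405,210),(322,195),(395,105)]),50)[:,:2].round(1).tolist())
```

```text
top tail R,L corner z16 [[665.0, -324.1], [600.0, -333.7]]
top rib top edge tail side z50 [[645.1, -280.4], [605.7, -286.8]]
scene tail R,L z16 [[664.0, -323.9], [601.9, -335.7]] bot [[ 603.1 -334. ]]
scene rib top R-tail, L-tail, L-nose, R-nose [[644.7, -283.2], [607.3, -293.7], [602.3, -278.9], [642.9, -272.9]]
```

Emit:
apply_moves([
  [[2.92,-5.22,0],[0,0,-0.16]],
  [[2.92,-5.22,0],[0,0,-0.16]],
  [[2.92,-5.22,0],[0,0,-0.16]],
  [[2.92,-5.22,0],[0,0,-0.16]],
  [[2.92,-5.24,0],[0,0,-0.16]],
], gripper=6)

```text
time: 2.17
ee_pos: [624.5, -279.0, 404.6]
orientation: [0.996, 0.085, -0.0, -0.0]
contact_force: [0.5, 0.4, 1.0]
grip_width: 0.635
```

Emit:
apply_moves([
  [[0,0,-5],[0,0,0]],
  [[0,0,-5],[0,0,0]],
  [[0,0,-4],[0,0,0]],
  [[0,0,0],[0,0,0]],
])

```text
time: 2.68
ee_pos: [623.5, -277.2, 261.6]
orientation: [0.996, 0.087, -0.003, -0.002]
contact_force: [0.6, 0.0, 1.1]
grip_width: 0.642
```

Run:
```python
from h import *
s=grab('scene'); st=robot.get_state(); print(st['ee_pos'],st['orientation'])
cv2.imwrite('pics/c2.png',cv2.resize(s['image'][120:270,310:510],(800,600),interpolation=cv2.INTER_CUBIC))
```

```text
[ 623.93275541 -277.51471206  264.52744736] [ 9.96185146e-01  8.72611010e-02 -6.78629265e-04 -4.41591134e-04]
```

View pics/c2.png

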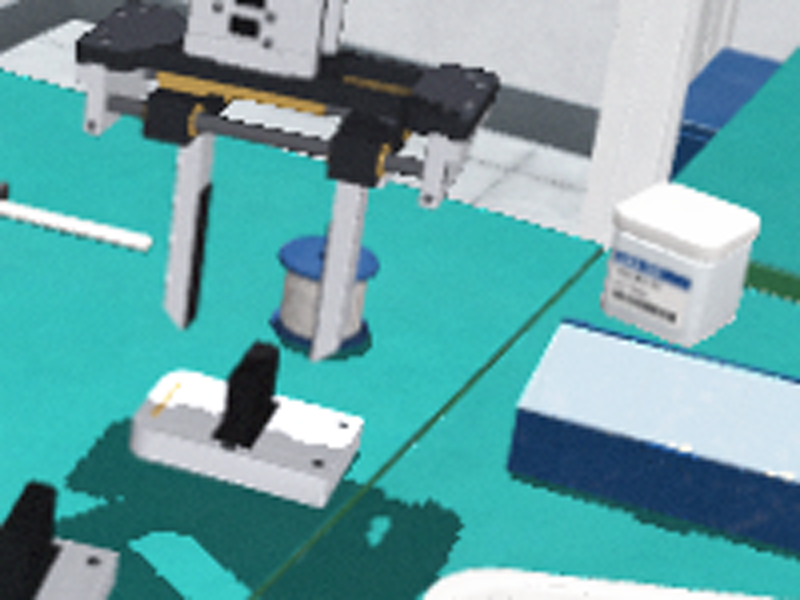

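The fingers straddle the rib: tips at (180,325) and (318,357), rib top at (255,350). Next I'll go down and grip.

Emit:
apply_moves([
  [[0.03,-0.2,-2.5],[0,0,0]],
  [[0,0,-2.0],[0,0,0]],
  [[0,0,0],[0,0,0]],
])

```text
time: 3.1
ee_pos: [624.0, -279.8, 219.2]
orientation: [0.996, 0.087, -0.001, -0.0]
contact_force: [0.6, 0.3, -0.1]
grip_width: 0.636
```

Emit:
apply_moves([
  [[0,0,0],[0,0,0]],
  [[0,0,0],[0,0,0]],
  [[0,0,0],[0,0,0]],
  [[0,0,0],[0,0,0]],
  [[0,0,0],[0,0,0]],
], gripper=0, newtons=30)

```text
time: 3.72
ee_pos: [624.1, -279.8, 219.7]
orientation: [0.996, 0.087, -0.0, -0.0]
contact_force: [0.7, -3.5, -0.5]
grip_width: 0.149
```

Emit:
apply_moves([
  [[0,0,0],[0,0,0]],
  [[0,0,1.5],[0,0,0]],
  [[0,0,3.5],[0,0,0]],
  [[0,0,0],[0,0,0]],
])

```text
time: 4.22
ee_pos: [624.4, -280.3, 273.0]
orientation: [0.996, 0.087, 0.002, 0.002]
contact_force: [-0.4, -0.6, -2.5]
grip_width: 0.148
```

Emit:
apply_moves([
  [[-1.1,4.25,0],[0,0,-0.025]],
  [[-1.1,4.25,0],[0,0,-0.025]],
  [[-1.1,4.25,0],[0,0,-0.025]],
  [[-1.2,4.25,0],[0,0,-0.026]],
  [[0,0,0],[0,0,0]],
])

```text
time: 4.85
ee_pos: [578.4, -107.6, 268.8]
orientation: [0.999, 0.038, -0.001, -0.0]
contact_force: [-0.7, -0.9, -2.2]
grip_width: 0.145
```

Emit:
apply_moves([
  [[0,0,-2],[0,0,0]],
  [[0,0,-1.8],[0,0,0]],
  [[0,0,0],[0,0,0]],
  [[0,0,0],[0,0,0]],
])

```text
time: 5.35
ee_pos: [579.2, -110.3, 231.9]
orientation: [0.999, 0.036, 0.0, 0.0]
contact_force: [-0.3, -0.4, -3.1]
grip_width: 0.144
```

Run:
```python
from h import *
s=grab('scene'); t=grab('top','t3.png'); st=robot.get_state(); print(st['ee_pos'],st['orientation'],st['contact_force'])
cv2.imwrite('pics/c3.png',np.vstack([cv2.resize(s['image'][130:255,170:370],(480,300),interpolation=cv2.INTER_CUBIC),cv2.resize(t['image'][95:220,140:340],(480,300),interpolation=cv2.INTER_CUBIC)]))
```

```text
[ 579.24952866 -110.18850795  232.29418876] [9.99340539e-01 3.63065974e-02 5.42424347e-04 1.57563279e-04] [ 0.25829818  0.18869688 -2.71064897]
```

View pics/c3.png

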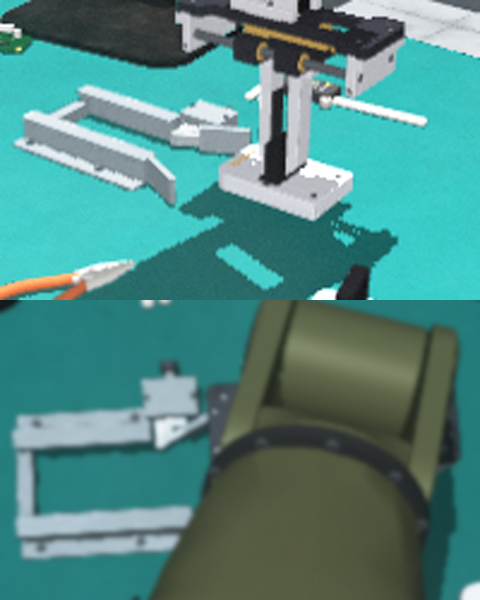

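Emit:
apply_moves([
  [[0,0,-1.0],[0,0,0]],
  [[0,0,-0.2],[0,0,0]],
  [[-0.1,1.5,0],[0,0,0]],
  [[-0.11,1.5,0],[0,0,0]],
  [[0,0,0],[0,0,0]],
])

```text
time: 6.08
ee_pos: [577.0, -78.5, 219.7]
orientation: [0.999, 0.037, 0.0, -0.0]
contact_force: [-0.5, 1.7, 1.0]
grip_width: 0.147
```

Emit:
apply_moves([
  [[-0.1,1.3,0],[0,0,0]],
  [[-0.1,1.3,0],[0,0,0]],
  [[0,0,0],[0,0,0]],
])

```text
time: 6.45
ee_pos: [574.9, -52.8, 219.7]
orientation: [0.999, 0.037, -0.0, -0.0]
contact_force: [-1.1, 3.7, 1.9]
grip_width: 0.147
```

Emit:
apply_moves([
  [[-0.07,0.9,0],[0,0,0]],
  [[-0.06,0.9,0],[0,0,0]],
  [[0,0,0],[0,0,0]],
])

```text
time: 6.82
ee_pos: [573.6, -35.1, 219.7]
orientation: [0.999, 0.037, 0.0, -0.0]
contact_force: [-0.2, 4.1, 3.1]
grip_width: 0.147
```

Emit:
apply_moves([
  [[-0.07,0.9,0],[0,0,0]],
  [[-0.06,0.9,0],[0,0,0]],
  [[0,0,0],[0,0,0]],
])

```text
time: 7.2
ee_pos: [572.2, -17.7, 219.7]
orientation: [0.999, 0.036, -0.0, 0.0]
contact_force: [-4.0, -1.2, 5.5]
grip_width: 0.145
```

Emit:
apply_moves([
  [[-0.07,0.9,0.02],[0,0,0]],
  [[-0.06,0.9,0.02],[0,0,0]],
  [[0,0,0],[0,0,0]],
])

```text
time: 7.58
ee_pos: [570.7, 0.4, 219.7]
orientation: [0.999, 0.036, -0.001, -0.0]
contact_force: [-4.0, 1.3, 2.1]
grip_width: 0.146
```

Run:
```python
from h import *
s=grab('scene'); t=grab('top'); st=robot.get_state(); print(st['ee_pos'],st['contact_force'],st['moment'])
cv2.imwrite('pics/c4.png',np.hstack([cv2.resize(s['image'][140:240,165:298],(400,300),interpolation=cv2.INTER_CUBIC),cv2.resize(t['image'][110:210,135:268],(400,300),interpolation=cv2.INTER_CUBIC)]))
```

```text
[5.70764209e+02 2.47058292e-01 2.19762337e+02] [-5.34999883  2.32101044  3.1384999 ] [0.37954033 1.10468257 0.07987682]
```

View pics/c4.png

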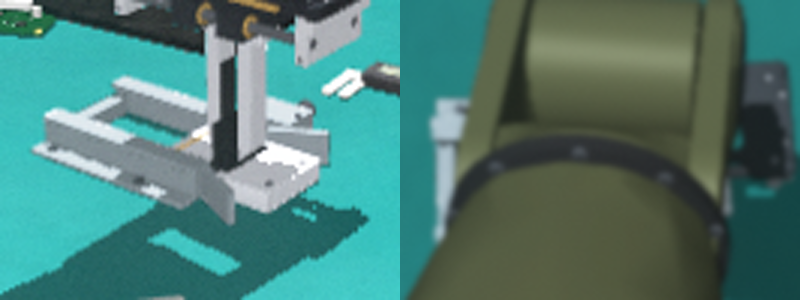

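The cartridge is straight in the channel, with the nose under the lips near (190,145) and the catch being pushed. I'll keep going.

Emit:
apply_moves([
  [[-0.07,1.0,0],[0,0,0]],
  [[-0.07,1.0,0],[0,0,0]],
  [[-0.08,1.0,0],[0,0,0]],
  [[0,0,0],[0,0,0]],
])

```text
time: 8.18
ee_pos: [568.6, 30.3, 219.7]
orientation: [0.999, 0.036, -0.001, -0.0]
contact_force: [-4.2, 2.0, 1.1]
grip_width: 0.148
```

Emit:
apply_moves([
  [[-0.07,1.0,0],[0,0,0]],
  [[-0.07,1.0,0],[0,0,0]],
  [[-0.08,1.0,0],[0,0,0]],
  [[0,0,0],[0,0,0]],
])

```text
time: 8.68
ee_pos: [566.5, 60.2, 219.7]
orientation: [0.999, 0.036, -0.0, -0.0]
contact_force: [-3.4, 2.1, 0.2]
grip_width: 0.145
```

Emit:
apply_moves([
  [[-0.07,1.0,0],[0,0,0]],
  [[-0.05,0.7,0],[0,0,0]],
  [[0,0,0],[0,0,0]],
])

```text
time: 9.05
ee_pos: [565.3, 77.1, 219.7]
orientation: [0.999, 0.036, -0.0, -0.0]
contact_force: [-3.6, 2.3, -1.6]
grip_width: 0.148
```

Emit:
apply_moves([
  [[-0.02,0.25,0],[0,0,0]],
  [[0,0,0],[0,0,0]],
])

```text
time: 9.3
ee_pos: [565.4, 79.5, 220.0]
orientation: [0.999, 0.036, 0.0, -0.0]
contact_force: [-0.1, -0.2, -2.1]
grip_width: 0.143
```

Emit:
apply_moves([
  [[-0.01,0.15,0],[0,0,0]],
  [[0,0,0],[0,0,0]],
])

```text
time: 9.55
ee_pos: [565.2, 81.1, 220.1]
orientation: [0.999, 0.036, 0.0, -0.0]
contact_force: [-0.6, 0.4, -4.1]
grip_width: 0.149
```

The lateral spring force fell from −3.6 N to 0 between y=77 and y=79.5, so the catch has snapped. I'll feel for the stop.

Emit:
apply_moves([
  [[-0.01,0.15,-0.02],[0,0,0]],
  [[0,0,0],[0,0,0]],
])

```text
time: 9.8
ee_pos: [565.1, 82.6, 219.8]
orientation: [0.999, 0.036, 0.0, -0.0]
contact_force: [0.2, 0.1, -2.8]
grip_width: 0.145
```

Emit:
apply_moves([
  [[-0.01,0.1,-0.02],[0,0,0]],
  [[0,0,0],[0,0,0]],
])

```text
time: 10.05
ee_pos: [565.0, 83.6, 219.8]
orientation: [0.999, 0.036, 0.0, -0.0]
contact_force: [0.3, 0.2, -2.8]
grip_width: 0.149
```

Emit:
apply_moves([
  [[0,0,-0.03],[0,0,0]],
  [[0,0,0],[0,0,0]],
])

```text
time: 10.3
ee_pos: [565.0, 83.5, 219.7]
orientation: [0.999, 0.036, 0.0, -0.0]
contact_force: [-3.3, -0.4, 3.8]
grip_width: 0.147
```

Emit:
apply_moves([
  [[0,0,0],[0,0,0]],
  [[0,0,0],[0,0,0]],
  [[0,0,0],[0,0,0]],
  [[0,0,0],[0,0,0]],
], gripper=4.5)

```text
time: 10.8
ee_pos: [565.0, 83.5, 219.3]
orientation: [0.999, 0.036, -0.0, 0.0]
contact_force: [-0.7, -0.2, 0.8]
grip_width: 0.474
```

Emit:
apply_moves([
  [[0,0,2],[0,0,0]],
  [[0,0,4],[0,0,0]],
  [[0,0,5],[0,0,0]],
  [[0,0,5],[0,0,0]],
])

```text
time: 11.3
ee_pos: [564.8, 83.5, 380.9]
orientation: [0.999, 0.036, -0.0, 0.0]
contact_force: [1.3, 0.1, -0.9]
grip_width: 0.478
```

Emit:
apply_moves([
  [[-2,-5.5,0],[0,0,0]],
  [[-2,-5.5,0],[0,0,0]],
  [[-2,-5.5,0],[0,0,0]],
  [[-2,-5.5,0],[0,0,0]],
  [[-2,-5.5,0],[0,0,0]],
])

```text
time: 11.92
ee_pos: [464.0, -193.1, 379.5]
orientation: [0.999, 0.036, 0.0, 0.0]
contact_force: [1.7, -0.5, -0.4]
grip_width: 0.477
```

Run:
```python
from h import *
s=grab('scene'); t=grab('top'); st=robot.get_state(); print(st['time'],st['ee_pos'],st['contact_force'])
cv2.imwrite('pics/c5.png',np.vstack([cv2.resize(s['image'][150:220,165:285],(480,280),interpolation=cv2.INTER_CUBIC),cv2.resize(t['image'][115:195,138:258],(480,320),interpolation=cv2.INTER_CUBIC)]))
```

```text
12.025 [ 463.2862633  -195.34242782  379.42318992] [-0.08489587  0.81321098  0.79208597]
```

View pics/c5.png

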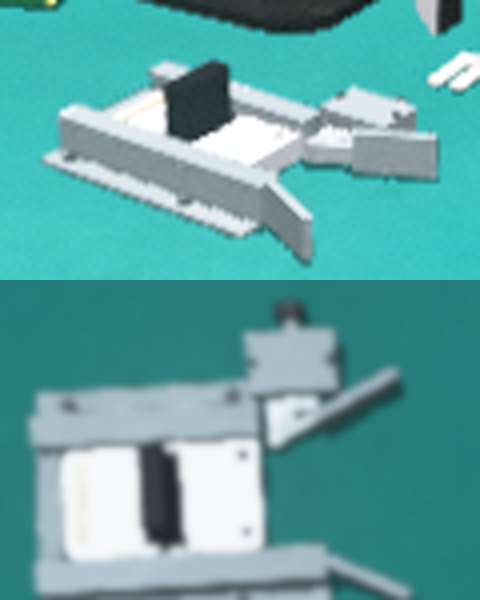

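The cartridge is seated: its tail edge is at column 263, and the bolt (266–320, tip at row 445) is back out behind it, where it was at the start. I'll hand in the job.

```bash
python3 -c "
from plant import robot
print(robot.job_done())"
```

```text
the job is handed in; nothing more can be done
None
```

The long cartridge is in the dock, nose first, with the spring catch back out behind its tail. I let go, backed the arm clear and handed the job in at about 12 s; no verdict is reported.

- **Catch:** the sideways force on the tool held at about 4 N while the catch was pushed aside. It dropped to about zero between y = 77 and 79.5 mm, which is where the catch snapped back. The last picture shows the bolt tip where it was at the start, behind the tail.
- **Position:** I released it 4 to 6.5 mm past the snap point, which puts its centre about 1 to 3.5 mm past the dock's origin by feel. That is within the allowed −6 to +8 mm. I never felt the end stop, so I stopped inside the catch's 6.5 mm of play rather than against it.
- **Disagreement:** the snap point puts the dock's origin 1 to 3 mm further in than my camera measurement did; either value leaves the cartridge within limits.
- **Forces:** every wrist force I read during the insertion and release was below 7 N.
- **Short cartridge:** I never moved near it, but I did not measure it again at the end.

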